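# Refit the grinding disc of a leaning ink mill

## Robot

A 6-joint arm with a two-finger parallel gripper is mounted at the origin on the work surface. World frame = base frame: x ahead of the robot, y to its left, z up, the work surface at z = 0. Lengths are in m, angles in degrees, forces in N, time in s.
With the tool pointing down it reaches from about 0.25 to 0.725 m from the base axis. Payload 9.7 kg.
Tool frame: the origin (TCP) lies midway between the tips of the shut fingers; the grasp point (between the pads) lies bot.hold_point_z behind it (bot.hold_point_z is the distance from the TCP to the grasp point, in m); z points along the fingers, y is the line along which they close (so a half turn about z gives the same grasp; the last joint's range is limited). The gripper opens to 85 mm and grips with 20 to 120 N. Pads are 22 mm wide; open, the fingers measure 114 mm over their backs; the gripper's body (76 mm by 85 mm) begins 54 mm behind the grasp point. The pads swing forward as they close: fully open they stand 13 mm farther back than shut.
Start: joints at [-69.328, 4.979, 10.078, 95.1, 0, 90], TCP at [0.194, -0.515, 0.231] pointing down, gripper open.
Joint ranges: [-179.16, 179.16], [-48.56, 103.87], [-65.8, 70.77], [-126.05, 130.52], [-82.76, 87.17], [-180, 180]. Speed limits (degrees/s): [127.2, 127.2, 147.25, 180, 180, 180].

## Interface

Orientations are given as [roll, pitch, yaw] about the fixed x, y, z axes, in that order (R = Rz(yaw) Ry(pitch) Rx(roll)).
In Python, from workcell import bot, camera, camera_model, ticket gives the robot as it stands.
- The arm moves only by the tool send_rows, never from a script. Its argument "targets" is text: rows parted by semicolons, each of 5 numbers parted by spaces: the shift along the tool's x, y, z in mm, then the turn about the tool's z in degrees, then the closure in counts, from 0 (fully open) to 255 (shut). A call has 1 to 20 rows; each row is the pose to reach, as a shift and turn from the pose commanded when the call began, along the tool's axes at that moment; what a row does not reach only later rows make up. A row lasts 1/8 s, in which the tool goes at most 62.5 mm and 10.7 degrees, less where a joint would pass 70% of its speed; a pose out of reach is approached as far as the arm can. A call with a gripper value outside its range is refused whole. The fingers move at their own pace and stop on an object; "newtons" is the grip in N (left out, the last holds). Time passes only in rows, so rows that repeat a pose let the fingers close. It gives the time, the measured TCP pose, the force, the opening and the grip force at its end, in the units of the state.
- bot.get_obs(): the state, without advancing time (a new reading comes with each control period).
- camera(name): name is "side" or "top" or "wrist"; returns the picture (480x640x3 uint8, blue, green, red); there is no depth.
- camera_model(name): a dict with "K" (3x3 intrinsics, pixels), "pose" (4x4, takes a point from camera to world coordinates); the wrist camera has in their place "T_tool_cam" (4x4, takes a point from camera to tool coordinates, whose origin is the TCP and whose axes are the flange's). Camera axes: x right, y down, z forward; pixel columns grow to the right and rows downward; lengths in m; the calibration is good to about 2 mm. A picture is of the moment at which its call begins: read the wrist's pose just before it. camera_model takes no time and is no camera call.
- ticket.job_done(): hands the job in; it is judged then, once.
The state is a dict: "time": time; "q": joint angles; "qd": joint speeds; "joint_efforts": joint torques, N m; "ee_pos": TCP position; "tcp_rot": TCP orientation; "wrist_force": force on the tool from outside, world axes, zero at the start; "torque": the same for the moment, N m; "opening": finger opening in m; "grasp_force": force on a finger pad.
Only numpy, scipy, OpenCV 4.12 (cv2) and the standard library are available. Lean on these libraries where they do the work, as an engineer would, in place of code of your own. Each camera call takes 0.05 s, during which the arm holds its last target. There are 200 camera calls.

## Task

Put the stone grinding disc back on the ink mill: fit it over the leaning spindle, turn it until its four holes find the four studs, and seat it fully home, flush on the steel plate; then let go. Do not drop the disc or force it, and leave the bowl, the ink bottle and the paperweight where they are.

Things in the scene. Friction and masses are not known exactly. Their poses are not given: they have to be found in the camera images.
- disc: Grinding disc, loose, lying flat on the felt: dark stone, 112 mm across, 17 mm thick (rim 18 mm), 0.35 to 0.6 kg. Origin: centre of its underside; z out of its top. Four holes 10.9 mm wide go right through at x = +-20 mm, y = +-20 mm (28.3 mm from the centre), so it fits in any of four quarter turns. In the centre of the underside is a bore 20.4 mm wide, 17 mm deep, closed above by the grip bar.
- disc_grip (a point): Centre of the aluminium grip bar that stands on the disc's middle, 40 mm straight above the disc's origin (axes as the disc's). The bar is 50 mm long along the disc's x, 24 mm wide along y, 45 mm tall; its top is 62 mm above the disc's underside.
- seat (a point): Centre of the mill's steel spindle plate (84 mm across), on which the disc's underside comes to lie; 150 mm above the table. z points out along the spindle, leaning 30 degrees from vertical towards the mill's front (robot side); x, y lie in the plate, do not turn with it. The spindle is geared: it stays still under light rubbing and turns only under more than 0.6 N m.
- spigot_tip (a point): Tip of the round steel spigot in the middle of the spindle plate, 18 mm thick, 15 mm high, chamfered (axes as seat). Around it stand four brass studs, 8 mm thick, 8 mm high, evenly spaced at 28.3 mm radius. Holes that miss the studs leave the disc riding on their tips, 8 mm off the plate. The studs' turn differs every time and is not measured: it can be seen or felt.
- mill: The ink mill, fixed to the table: a white foot 180 x 150 x 45 mm (reaching 75 mm to its front and 105 mm to its back from the origin) and a round white motor leaning 30 degrees. Origin: on the table straight below point seat; x points to its back, away from the robot.
- bowl: White porcelain bowl, 100 mm across, 50 mm high; origin: centre of its underside. Leave it alone.
- ink_bottle: Dark ink bottle, 50 mm across, 100 mm high; origin: centre of its underside. Leave it alone.
- paperweight: Dark wooden bar, 240 x 35 x 22 mm, x along its length; origin: centre of its underside. Leave it alone.
Mind the look-alikes: they are no part of the job. Of the things like the mill, leave any that is turquoise; of the rest the larger one is meant.

How it is judged (in metres and radians):
On the way, in this order (a step that is already met when the one before it is completed fails the run):
1. the disc has been lifted off the table (height (world z) of disc above 0.05 m), for 0.2 s.
2. the disc is on the spindle and fully home (distance between disc and seat below 0.0035 m and angle between the z axis of disc and the z axis of seat, either way round below 0.06 rad), for 0.2 s.
At the end, for the whole second after the job is handed in: The disc sits on the spindle with the studs in its holes: its underside centre within 3.5 mm of the seat point and no more than 3 mm off the plate, its axis within 0.06 rad of the spindle's, released and still (all of step 2 and z of disc in the frame of seat below 0.003 m and linear speed of disc below 0.02 m/s and contact force between the fingers and disc below 0.1 N); the robot touches nothing.
It fails at once if the disc is dropped (it moves faster than 0.7 m/s while not held) (linear speed of disc above 0.7 m/s and contact force between the fingers and disc below 0.1 N).
It fails at once if the disc is forced against the mill with more than 100 N (contact force between disc and mill above 100 N).
It fails at once if the bowl is moved more than 20 mm (distance of bowl from where it was at the start of the episode above 0.02 m).
It fails at once if the ink bottle is moved more than 20 mm (distance of ink_bottle from where it was at the start of the episode above 0.02 m).
It fails at once if the paperweight is moved more than 20 mm (distance of paperweight from where it was at the start of the episode above 0.02 m).
It also fails if it takes over 72 s, if anything falls off the work surface, if the arm or the gripper's body presses on something with over 40 N, if the wrist force passes 120 N, or if a joint passes its speed limit or range.

## Working session

There is one attempt and no reset: what is moved stays moved. The work goes in short steps, Python scripts to look and compute and a tool call to move; the robot and the scene stay as the last step left them, time stands still between calls to the robot, and variables do not carry over. Pictures are saved under pics/ and viewed, at most 10 in all, crops included, and the job is handed in when it is done.

Besides the shell and the picture viewer there is one more tool, called by a JSON object that holds its "fn" and its "kwargs". send_rows: Moves the arm, as the interface text tells. Its arguments: {"type":"object","properties":{"targets":{"type":"string"},"newtons":{"type":"number"}},"required":["targets"]}

```bash
ls; mkdir -p pics
python3 - <<'E'
from workcell import bot,camera,camera_model,ticket
import cv2,numpy as np
np.set_printoptions(precision=4,suppress=True)
print(bot.get_obs(),bot.hold_point_z)
for n in ("side","top"):
    cv2.imwrite(f"pics/{n}0.png",camera(n)); m=camera_model(n); print(n,m)
print(camera_model("wrist"))
E
```

```text
pics
{'time': 0.0, 'q': array([-69.3281,   5.0115,  10.033 ,  95.0992,  -0.0018,  90.0018]), 'qd': array([ 0.0121, -0.0725, -0.0567, -0.0049,  0.0287, -0.0694]), 'joint_efforts': array([ -0.0002, -52.0382,  46.4812,   0.016 ,   0.    ,   0.    ]), 'ee_pos': array([ 0.1941, -0.5144,  0.2306]), 'tcp_rot': array([-179.9223,    0.0018,   20.67  ]), 'wrist_force': array([-0.9248,  0.6617, -0.1836]), 'torque': array([-0.0168, -0.0003,  0.0223]), 'grasp_force': 0.0, 'opening': 0.08554761128353189} 0.0187
side {'K': array([[612.4771,   0.    , 315.8181],
       [  0.    , 612.4771, 229.6266],
       [  0.    ,   0.    ,   1.    ]]), 'pose': array([[ 0.916 , -0.2188,  0.3362,  0.0148],
       [-0.4009, -0.4683,  0.7874, -1.2933],
       [-0.0148, -0.856 , -0.5167,  1.0022],
       [ 0.    ,  0.    ,  0.    ,  1.    ]])}
top {'K': array([[466.2508,   0.    , 318.4644],
       [  0.    , 466.2508, 241.8679],
       [  0.    ,   0.    ,   1.    ]]), 'pose': array([[ 0.0249, -0.9816,  0.1894,  0.3712],
       [-0.9997, -0.0255, -0.0007,  0.0171],
       [ 0.0055, -0.1893, -0.9819,  1.1734],
       [ 0.    ,  0.    ,  0.    ,  1.    ]])}
{'K': array([[417.0022,   0.    , 325.1649],
       [  0.    , 417.0022, 231.6388],
       [  0.    ,   0.    ,   1.    ]]), 'T_tool_cam': array([[-0.0006, -0.9561, -0.2932,  0.0745],
       [ 1.    , -0.0007,  0.0002,  0.0001],
       [-0.0004, -0.2932,  0.9561, -0.1431],
       [ 0.    ,  0.    ,  0.    ,  1.    ]])}
```

View pics/top0.png

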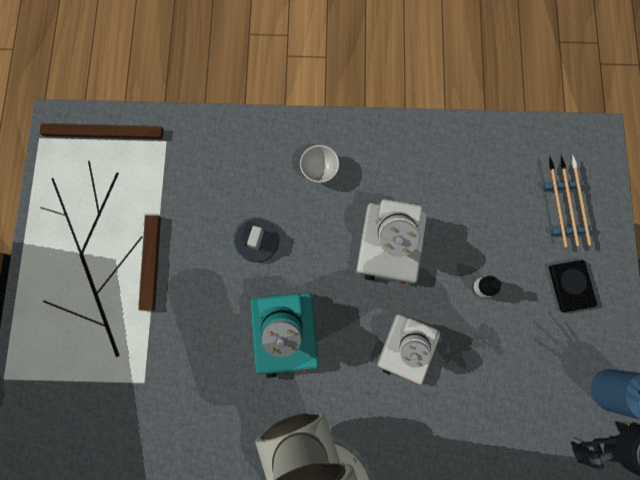

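View pics/side0.png

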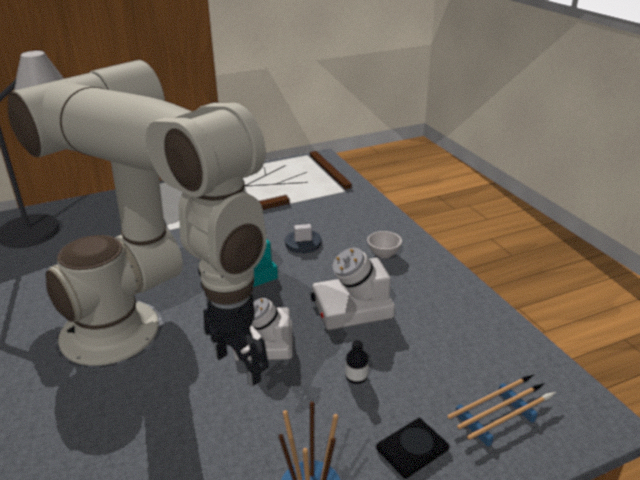

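Top view: three mill-like things: turquoise (284,335), small white (410,350), large white (392,240). The large white one fits, since turquoise is excluded and it is the larger of the rest. The disc is at (257,240) with its bar at (254,237). I'll measure these and confirm in an enlarged crop.

```bash
cat > h.py <<'E'
import cv2,numpy as np
from workcell import bot,camera,camera_model,ticket
from scipy.spatial.transform import Rotation as R
np.set_printoptions(precision=4,suppress=True)
def tool(o):
    T=np.eye(4);T[:3,:3]=R.from_euler('xyz',o['tcp_rot'],degrees=True).as_matrix();T[:3,3]=o['ee_pos'];return T
def pose(n,T=None):
    m=camera_model(n);return m['K'],(T@m['T_tool_cam'] if n=='wrist' else m['pose'])
def ray(n,uv,T=None):
    K,P=pose(n,T);d=P[:3,:3]@np.linalg.solve(K,[uv[0],uv[1],1.]);return P[:3,3],d/np.linalg.norm(d)
def onplane(n,uv,z,T=None):
    c,d=ray(n,uv,T);return c+d*(z-c[2])/d[2]
def onpl(n,uv,p0,nn,T=None):
    c,d=ray(n,uv,T);return c+d*(np.dot(p0-c,nn)/np.dot(d,nn))
def proj(n,p,T=None):
    K,P=pose(n,T);q=K@(P[:3,:3].T@(np.asarray(p)-P[:3,3]));return q[:2]/q[2]
def meet(rays):
    A=0;b=0
    for c,d in rays:
        M=np.eye(3)-np.outer(d,d);A=A+M;b=b+M@c
    return np.linalg.solve(A,b)
E
python3 - <<'E'
from h import *
t=cv2.imread('pics/top0.png');s=cv2.imread('pics/side0.png')
a=cv2.resize(t[180:300,220:440],None,fx=3.6,fy=3.6,interpolation=cv2.INTER_CUBIC)
b=cv2.resize(s[215:335,280:400],None,fx=3,fy=3,interpolation=cv2.INTER_CUBIC)
c=np.zeros((600,792,3),np.uint8)
a=cv2.resize(t[190:295,225:435],(792,396),interpolation=cv2.INTER_CUBIC)
b=cv2.resize(s[240:300,275:400],(416,200),interpolation=cv2.INTER_CUBIC)
c[:396]=a;c[400:600,:416]=b
cv2.imwrite('pics/crop1.png',c)
# foot rect top of white in top view, bar
hsv=cv2.cvtColor(t,cv2.COLOR_BGR2HSV)
m=((hsv[...,2]>140)&(hsv[...,1]<60)).astype(np.uint8)
n,l,st,ce=cv2.connectedComponentsWithStats(m)
for i in range(1,n):
    if st[i,4]>60 and ce[i][0]>180 and ce[i][1]>110: 
        r=cv2.minAreaRect(np.argwhere(l==i)[:,::-1].astype(np.float32)); print(st[i],ce[i],r)
E
```

```text
[300 145  39  37 452] [326.2611 163.896 ] ((319.0, 163.0), (36.0, 38.0), 90.0)
[ 357  200   64   81 2641] [385.1984 242.7721] ((391.52703857421875, 238.83782958984375), (59.51243209838867, 74.80154418945312), 9.462321281433105)
[247 226  14  20 165] [253.7333 235.7758] ((253.75, 235.75), (8.221921920776367, 19.28989028930664), 18.434946060180664)
[ 378  315   58   69 1800] [403.8967 349.9322] ((408.37371826171875, 349.0283508300781), (47.67241287231445, 56.503299713134766), 21.03750991821289)
[416 344  12  11  62] [420.2419 348.7903] ((420.50006103515625, 349.5000305175781), (11.31370735168457, 8.485280990600586), 45.0)
[256 436  29  44 509] [267.4656 455.2024] ((273.69232177734375, 458.4615478515625), (40.00769805908203, 29.025188446044922), 78.69007110595703)
```

View pics/crop1.png

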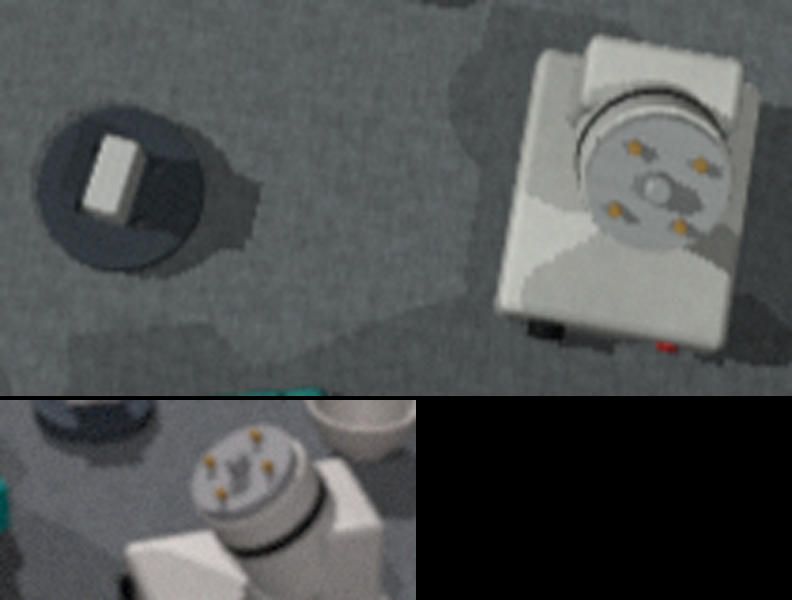

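The crop confirms it: large white mill with a plain steel plate and four brass studs, at top px about (393,240), and the disc with its grip bar at (257,240). Next I triangulate.

Run:
```python
from h import *
import itertools
pt=[];ps=[]
for n,box,out in(('top',(190,295,360,435),pt),('side',(240,300,320,372),ps)):
    t=cv2.imread(f'pics/{n}0.png');y0,y1,x0,x1=box
    h=cv2.cvtColor(t[y0:y1,x0:x1],cv2.COLOR_BGR2HSV)
    m=((h[...,0]>8)&(h[...,0]<28)&(h[...,1]>85)).astype(np.uint8)
    k,l,st,ce=cv2.connectedComponentsWithStats(m)
    for i in range(1,k):
        if st[i,4]>2: out.append(ce[i]+[x0,y0]); print(n,st[i,4],ce[i]+[x0,y0])
if len(pt)==4==len(ps):
  for p in itertools.permutations(range(4)):
    X=np.array([meet([ray('top',pt[i]),ray('side',ps[p[i]])]) for i in range(4)])
    e=sum(np.linalg.norm(proj('top',X[i])-pt[i])+np.linalg.norm(proj('side',X[i])-ps[p[i]]) for i in range(4))
    if e<12:
        c=X.mean(0);u,s,v=np.linalg.svd(X-c);print(p,e,X,c,v[2],s,np.linalg.norm(X-c,axis=1))
f=lambda x,y:(225+x/3.771,190+y/3.771)
A=onplane('top',f(500,303),.04);B=onplane('top',f(722,343),.04);C=onplane('top',f(545,54),.04);D=onplane('top',f(757,88),.04)
print(A,B,C,D)
for d in(A-B,C-A,D-B,C-D):print(np.degrees(np.arctan2(d[1],d[0])),np.linalg.norm(d))
# disc: dark ellipse
t=cv2.imread('pics/top0.png');h=cv2.cvtColor(t,cv2.COLOR_BGR2HSV)
bar=cv2.inRange(h,(0,0,140),(180,60,255))[220:250,240:266]
r=cv2.minAreaRect(np.argwhere(bar)[:,::-1].astype(np.float32));b=cv2.boxPoints(r)+[240,220]
P=np.array([onplane('top',q,.062) for q in b]);print('bar',P.mean(0),P)
for p in f(121,190),:print('disc',onplane('top',p,.017))
```

```text
top 9 [393. 229.]
top 11 [410.4545 233.6364]
top 8 [387.875 245.125]
top 9 [405. 250.]
side 6 [351.1667 250.1667]
side 6 [337.5 258. ]
side 6 [355.  259.5]
side 5 [341.  267.8]
(0, 2, 1, 3) 0.589705012041851 [[ 0.5989 -0.1478  0.1664]
 [ 0.5899 -0.1868  0.1646]
 [ 0.5656 -0.1392  0.1471]
 [ 0.5563 -0.1781  0.1443]] [ 0.5777 -0.163   0.1556] [ 0.4958 -0.0654 -0.866 ] [0.0401 0.0397 0.0004] [0.0282 0.0282 0.028  0.0285]
(0, 2, 3, 1) 1.7755841321856807 [[ 0.5989 -0.1478  0.1664]
 [ 0.5899 -0.1868  0.1646]
 [ 0.5721 -0.144   0.118 ]
 [ 0.5504 -0.1726  0.1718]] [ 0.5778 -0.1628  0.1552] [ 0.246  -0.7893 -0.5625] [0.0503 0.0378 0.0231] [0.0281 0.0284 0.0421 0.0335]
(2, 0, 1, 3) 2.2556542151072345 [[ 0.6063 -0.1528  0.1388]
 [ 0.5831 -0.1811  0.1907]
 [ 0.5656 -0.1392  0.1471]
 [ 0.5563 -0.1781  0.1443]] [ 0.5778 -0.1628  0.1552] [ 0.2332 -0.7852 -0.5737] [0.0485 0.0386 0.0234] [0.0344 0.0403 0.0278 0.0286]
(2, 0, 3, 1) 3.441533335251064 [[ 0.6063 -0.1528  0.1388]
 [ 0.5831 -0.1811  0.1907]
 [ 0.5721 -0.144   0.118 ]
 [ 0.5504 -0.1726  0.1718]] [ 0.578  -0.1626  0.1548] [-0.0429  0.8871  0.4596] [0.065  0.0384 0.0003] [0.034  0.0407 0.0417 0.0339]
[ 0.5213 -0.0812  0.04  ] [ 0.499  -0.2251  0.04  ] [ 0.6894 -0.1097  0.04  ] [ 0.6697 -0.2509  0.04  ]
81.16158858845506 0.14558420291954857
-9.636261319546659 0.17043959218629642
-8.608156267025349 0.1726719921134949
82.0650832209289 0.14253469403074726
bar [0.5967 0.174  0.062 ] [[0.5768 0.1899 0.062 ]
 [0.6226 0.1775 0.062 ]
 [0.6166 0.1581 0.062 ]
 [0.5709 0.1707 0.062 ]]
disc [0.5941 0.1714 0.017 ]
```

Studs triangulate cleanly: seat ≈ (0.581,-0.163,0.150), normal (-0.496,0.065,0.866), and the stud square's yaw is about -14.5° (the bar's is about -15°). The tool can't tilt, so I'll pivot the disc in the grip. First I move above the disc.

{"fn": "send_rows", "kwargs": {"targets": "0 0 -50 0 0; 45 -36 -60 4 0; 90 -73 -60 8 0; 135 -110 -60 12 0; 180 -146 -60 16 0; 225 -183 -60 20 0; 270 -219 -60 24 0; 315 -256 -60 28 0; 360 -292 -60 32 0; 405 -329 -60 36 0; 450 -365 -60 36 0; 495 -402 -60 36 0; 540 -438 -50 36 0; 585 -475 -30 36 0; 618 -501 -10 36 0; 618 -501 20 36 0; 618 -501 20 36 0; 618 -501 20 36 0", "newtons": 50}}

```text
time: 2.35
ee_pos: [0.533, -0.0818, 0.2377]
tcp_rot: [-177.4, 0.2, -10.0]
wrist_force: [-0.4, -0.5, 0.0]
opening: 0.0854
grasp_force: 0.0
```

Run:
```python
from h import *
o=bot.get_obs();T=tool(o);im=camera('wrist');cv2.imwrite('pics/w1.png',im)
print(o['time'],o['ee_pos'],o['tcp_rot'],o['q'])
h=cv2.cvtColor(im,cv2.COLOR_BGR2HSV)
m=cv2.inRange(h,(0,0,150),(180,60,255))
k,l,st,ce=cv2.connectedComponentsWithStats(m)
for i in range(1,k):
    if st[i,4]>400:
        r=cv2.minAreaRect(np.argwhere(l==i)[:,::-1].astype(np.float32));b=cv2.boxPoints(r)
        print(st[i],r);P=np.array([onplane('wrist',q,.062,T) for q in b]);print(P.mean(0),P)
```

```text
2.35 [ 0.533  -0.0818  0.2377] [-177.3875    0.1628  -10.0442] [-10.1024   3.7755   9.4823  95.8722   2.6123 179.9417]
[  331     0   223   216 36128] ((442.0, 107.5), (215.0, 222.0), 90.0)
[ 0.5847 -0.1686  0.062 ] [[ 0.6733 -0.1029  0.062 ]
 [ 0.6459 -0.2488  0.062 ]
 [ 0.4958 -0.2459  0.062 ]
 [ 0.5238 -0.077   0.062 ]]
[490   0  53  30 934] ((516.0, 14.5), (29.0, 52.0), 90.0)
[ 0.6415 -0.2245  0.062 ] [[ 0.6535 -0.208   0.062 ]
 [ 0.6472 -0.2417  0.062 ]
 [ 0.6294 -0.2412  0.062 ]
 [ 0.6357 -0.2069  0.062 ]]
[   0  147   22   62 1137] ((10.5, 177.5), (61.0, 21.0), 90.0)
[0.5954 0.1699 0.062 ] [[0.62   0.1684 0.062 ]
 [0.6171 0.1517 0.062 ]
 [0.5708 0.1711 0.062 ]
 [0.5737 0.1886 0.062 ]]
[ 420  312   51  113 2527] ((437.8431091308594, 371.58807373046875), (111.62714385986328, 46.42162322998047), 77.09259033203125)
[ 0.3655 -0.1455  0.062 ] [[ 0.4209 -0.121   0.062 ]
 [ 0.4249 -0.1594  0.062 ]
 [ 0.3112 -0.1717  0.062 ]
 [ 0.3051 -0.13    0.062 ]]
[ 513  339   76   50 1718] ((547.3756713867188, 364.58050537109375), (77.94482421875, 37.156494140625), 12.094757080078125)
[ 0.3614 -0.2386  0.062 ] [[ 0.3566 -0.2029  0.062 ]
 [ 0.3919 -0.2112  0.062 ]
 [ 0.3666 -0.2733  0.062 ]
 [ 0.3304 -0.2669  0.062 ]]
```

View pics/w1.png

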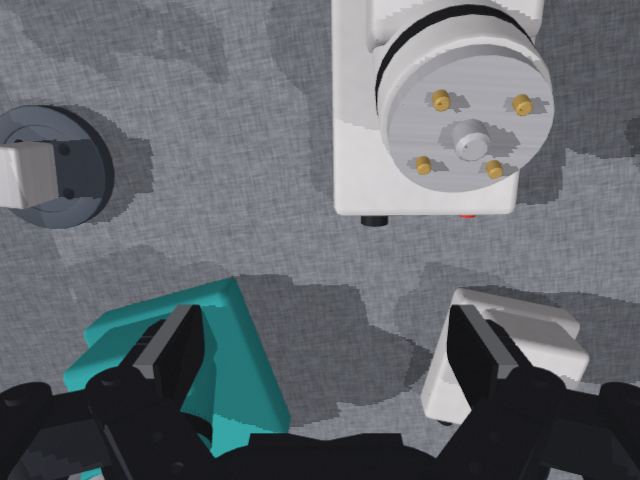

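The wrist view shows the large mill's plate with spigot (471,138) and studs (442,100), (522,105), (423,165), (495,169), and the disc's bar at the left (20,175). The wrist joint reached its limit, so I use the half-turned grasp (yaw about 165°).

{"fn": "send_rows", "kwargs": {"targets": "0 0 -20 -10 0; 0 0 -50 -20 0; 0 0 -50 -30 0; 0 0 -50 -40 0; 0 0 -50 -50 0; 0 0 -50 -60 0; 0 0 -50 -70 0; 0 0 -50 -80 0; 0 0 -50 -90 0; 0 0 -50 -100 0; 0 0 -50 -110 0; 0 0 -50 -120 0; 0 0 -50 -130 0; 0 0 -50 -140 0; 0 0 -50 -150 0; 0 0 -50 -160 0; 0 0 -50 -170 0; 0 0 -50 -175 0; 0 0 -50 -175 0"}}

```text
time: 4.78
ee_pos: [0.5326, -0.084, 0.2889]
tcp_rot: [177.4, -0.3, 164.9]
wrist_force: [0.1, 0.0, 0.3]
opening: 0.0856
grasp_force: 0.0
```

{"fn": "send_rows", "kwargs": {"targets": "0 45 10 0 0; 1 90 30 0 0; 2 135 50 0 0; 3 180 70 0 0; 4 225 90 0 0; 6 257 110 0 0; 6 257 110 0 0; 6 257 110 0 0; 6 257 110 0 0"}}

```text
time: 5.9
ee_pos: [0.5944, 0.1695, 0.1915]
tcp_rot: [177.4, -0.3, 164.9]
wrist_force: [0.0, 0.5, 0.6]
opening: 0.0854
grasp_force: 0.0
```

Run:
```python
from h import *
o=bot.get_obs();T=tool(o);im=camera('wrist');cv2.imwrite('pics/w2.png',im)
print(o['time'],o['ee_pos'],o['tcp_rot'],o['q'])
h=cv2.cvtColor(im,cv2.COLOR_BGR2HSV)
m=cv2.inRange(h,(0,0,150),(180,60,255))
k,l,st,ce=cv2.connectedComponentsWithStats(m)
for i in range(1,k):
    if st[i,4]>400:
        r=cv2.minAreaRect(np.argwhere(l==i)[:,::-1].astype(np.float32));b=cv2.boxPoints(r)
        print(st[i],r);P=np.array([onplane('wrist',q,.062,T) for q in b]);print(P.mean(0),P)
```

```text
5.9 [0.5944 0.1695 0.1915] [177.3743  -0.2744 164.861 ] [14.8066 12.6989 14.3054 90.5328  2.4119 29.9745]
[ 307  176   35   79 2398] ((324.0, 215.0), (78.0, 34.0), 90.0)
[0.5928 0.1749 0.062 ] [[0.5635 0.1713 0.062 ]
 [0.5695 0.1928 0.062 ]
 [0.6223 0.1791 0.062 ]
 [0.6158 0.1564 0.062 ]]
[633 186   7 124 434] ((635.9999389648438, 247.49996948242188), (122.99998474121094, 5.999999046325684), 90.0)
[0.6787 0.3842 0.062 ] [[0.6302 0.3844 0.062 ]
 [0.6313 0.3885 0.062 ]
 [0.7274 0.3842 0.062 ]
 [0.726  0.3797 0.062 ]]
[   0  262   47  131 3186] ((9.678702354431152, 325.2220458984375), (126.39564514160156, 47.28683853149414), 77.7352294921875)
[ 0.6111 -0.0605  0.062 ] [[ 0.5632 -0.0627  0.062 ]
 [ 0.5651 -0.0304  0.062 ]
 [ 0.6589 -0.0566  0.062 ]
 [ 0.6571 -0.0922  0.062 ]]
[195 429  58  25 854] ((222.61264038085938, 441.3525085449219), (56.962562561035156, 23.656116485595703), 4.899092674255371)
[0.7494 0.0488 0.062 ] [[0.7508 0.0236 0.062 ]
 [0.7299 0.033  0.062 ]
 [0.7476 0.0736 0.062 ]
 [0.7692 0.0649 0.062 ]]
```

View pics/w2.png

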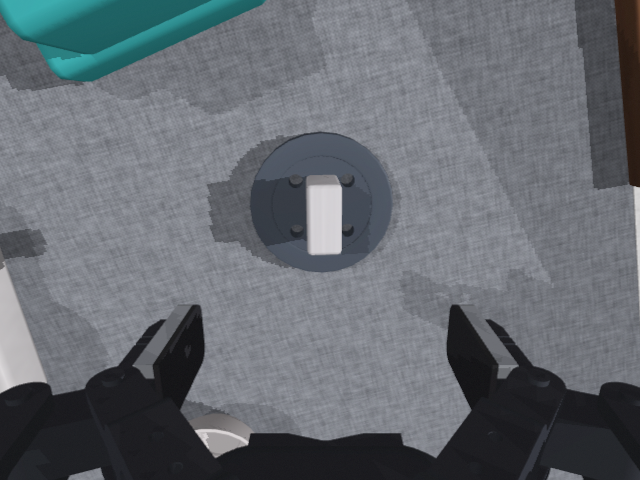

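The bar lines up with the jaws: bar (307–342, 176–255), disc rim (251–391, 132–271).

Run:
```python
from h import *
o=bot.get_obs();T=tool(o)
P=np.array([onplane('wrist',q,.018,T) for q in((251,202),(391,202),(321,132),(321,271))]);c=(P[:2].mean(0)+P[2:].mean(0))/2
print(P,P[:2].mean(0),P[2:].mean(0))
H=np.array([onplane('wrist',q,.017,T) for q in((297,180),(347,180),(296,231),(347,231))]);print('holes',H.mean(0))
for p in(H.mean(0)*[1,1,0]+[0,0,.025],):print('tool shift mm',1000*(T[:3,:3].T@(p-T[:3,3])))
```

```text
[[0.5781 0.1224 0.018 ]
 [0.6077 0.2272 0.018 ]
 [0.5417 0.1884 0.018 ]
 [0.6484 0.1591 0.018 ]] [0.5929 0.1748 0.018 ] [0.5951 0.1738 0.018 ]
holes [0.5963 0.1742 0.017 ]
tool shift mm [ -1.3911  -2.6564 166.4796]
```

{"fn": "send_rows", "kwargs": {"targets": "0 -2 40 0 0; 0 -2 80 0 0; 0 -2 120 0 0; 0 -2 145 0 0; 0 -2 165 0 0; 0 -2 165 0 0; 0 -2 165 0 255; 0 -2 165 0 255; 0 -2 165 0 255; 0 -2 165 0 255; 0 -2 165 0 255; 0 -2 165 0 255; 0 -2 165 0 255", "newtons": 50}}

```text
time: 7.58
ee_pos: [0.595, 0.1756, 0.027]
tcp_rot: [177.4, -0.3, 164.9]
wrist_force: [-3.0, -1.1, 8.6]
opening: 0.0235
grasp_force: 48.5
```

{"fn": "send_rows", "kwargs": {"targets": "0 0 -5 0 255; 0 0 -15 0 255; 0 0 -35 0 255; 0 0 -65 0 255; 0 0 -105 0 255; 0 0 -150 0 255; 0 0 -200 0 255; 0 0 -230 0 255; 0 0 -230 0 255; 0 0 -230 0 255"}}

```text
time: 8.82
ee_pos: [0.593, 0.1655, 0.254]
tcp_rot: [177.4, -0.4, 165.0]
wrist_force: [-0.3, -0.4, -5.2]
opening: 0.0237
grasp_force: 49.9
```

Run:
```python
from h import *
print(bot.get_obs())
T=np.eye(4);T[:3,:3]=R.from_euler('xyz',[-177.3875,.1628,-10.0442],degrees=True).as_matrix();T[:3,3]=[.533,-.0818,.2377]
im=cv2.imread('pics/w1.png');h=cv2.cvtColor(im,cv2.COLOR_BGR2HSV)[60:200,390:560]
m=((h[...,0]>8)&(h[...,0]<28)&(h[...,1]>85)).astype(np.uint8)
k,l,st,ce=cv2.connectedComponentsWithStats(m)
W=[ce[i]+[390,60] for i in range(1,k) if st[i,4]>40];print(W)
tp=[(393,229),(410.45,233.64),(387.875,245.125),(405,250)];sp=[(351.17,250.17),(355,259.5),(337.5,258),(341,267.8)]
X=[]
for i in range(4):
    q=proj('wrist',meet([ray('top',tp[i]),ray('side',sp[i])]),T);w=min(W,key=lambda a:np.linalg.norm(a-q))
    X.append(meet([ray('top',tp[i]),ray('side',sp[i]),ray('wrist',w,T)]));print(q,w)
X=np.array(X);c=X.mean(0);v=np.linalg.svd(X-c)[2][2];v*=np.sign(v[2]);print(X,c,v)
az=np.arctan2(-v[1],-v[0]);n=np.array([-.5*np.cos(az),-.5*np.sin(az),.866]);print('mill yaw',np.degrees(az),'tilt',np.degrees(np.arccos(v[2])))
seat=c-n*(c[2]-.15)/n[2];print('seat',seat,(c[2]-.15)/n[2])
dy=(X[0]-X[1]+X[2]-X[3]);dx=X[0]-X[2]+X[1]-X[3]
ey=np.cross(n,[np.cos(az),np.sin(az),0]);ey/=np.linalg.norm(ey);ex=np.cross(ey,n)
print('stud turn',np.degrees(np.arctan2(-dy@ex,dy@ey)),np.degrees(np.arctan2(dx@ey,dx@ex)))
```

```text
{'time': 8.825, 'q': array([14.4741, 14.0213, 22.8602, 97.949 ,  2.4273, 29.5439]), 'qd': array([ 0.025 ,  0.4877, -1.3294, -0.1791, -0.0676,  0.0142]), 'joint_efforts': array([ -0.0636, -67.1274,  51.0098,  -0.1131,   0.2006,  -0.0018]), 'ee_pos': array([0.593 , 0.1655, 0.254 ]), 'tcp_rot': array([177.4495,  -0.4222, 164.9585]), 'wrist_force': array([-0.3401, -0.3594, -5.2057]), 'torque': array([-0.092 ,  0.0544,  0.0895]), 'grasp_force': 49.90782380104065, 'opening': 0.02371973089889232}
[array([440.6026, 100.1291]), array([521.9444, 104.7562]), array([422.84, 165.16]), array([494.0125, 169.1167])]
[442.9774 100.1218] [440.6026 100.1291]
[524.9085 104.5533] [521.9444 104.7562]
[425.1109 165.2994] [422.84 165.16]
[496.3338 169.246 ] [494.0125 169.1167]
[[ 0.599  -0.1474  0.166 ]
 [ 0.59   -0.1863  0.164 ]
 [ 0.5658 -0.1387  0.1467]
 [ 0.5565 -0.1776  0.1438]] [ 0.5778 -0.1625  0.1551] [-0.4958  0.0635  0.8661]
mill yaw -7.301045020774228 tilt 29.990659356041515
seat [ 0.5808 -0.1629  0.15  ] 0.005899047574743027
stud turn -6.851632502673227 -6.264123997545235
```

{"fn": "send_rows", "kwargs": {"targets": "-2 -20 -14 0 255; -4 -50 -14 0 255; -7 -90 -14 0 255; -10 -130 -14 -1 255; -13 -170 -14 -1 255; -16 -210 -14 -2 255; -19 -250 -14 -2 255; -22 -290 -14 -2 255; -24 -315 -10 -2 255; -25 -325 0 -2 255; -25 -325 15 -2 255; -25 -325 15 -2 255; -25 -325 15 -2 255; -25 -325 15 -2 255"}}

```text
time: 10.58
ee_pos: [0.5334, -0.1533, 0.226]
tcp_rot: [177.4, -0.2, 167.0]
wrist_force: [0.1, -0.0, -4.9]
opening: 0.0234
grasp_force: 50.5
```

Run:
```python
from h import *
o=bot.get_obs();T=tool(o);print(o['ee_pos'],o['tcp_rot'],o['wrist_force'],o['torque'])
a=camera('side')[190:310,280:400];b=camera('wrist')
cv2.imwrite('pics/v3.png',np.hstack([cv2.resize(a,(400,400),interpolation=cv2.INTER_CUBIC),cv2.resize(b,(400,300)).copy() if 0 else cv2.copyMakeBorder(cv2.resize(b,(400,300)),0,100,0,0,0)]))
t=1000*(T[:3,:3].T@(np.array([.5333,-.1536,.1735])-T[:3,3]));print('tool shift to press',t)
```

```text
[ 0.5334 -0.1533  0.226 ] [177.3975  -0.2043 167.0101] [ 0.0577 -0.0022 -4.9272] [-0.1158  0.0205 -0.0329]
tool shift to press [-0.1285 -2.7404 52.4199]
```

View pics/v3.png

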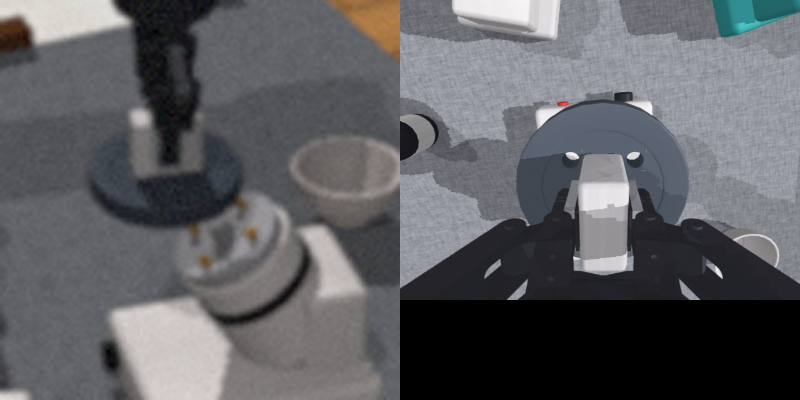

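The disc hangs flat over the spindle, clear of it. I'll lower it onto the spigot face so it pivots in the grip.

{"fn": "send_rows", "kwargs": {"targets": "0 -1 10 0 255; 0 -2 20 0 255; 0 -3 27 0 255; 0 -3 30 0 255; 0 -3 33 0 255; 0 -3 36 0 255; 0 -3 36 0 255", "newtons": 35}}

```text
time: 11.55
ee_pos: [0.5327, -0.1552, 0.1916]
tcp_rot: [177.4, -0.1, 167.0]
wrist_force: [-4.9, 0.4, 8.2]
opening: 0.0234
grasp_force: 52.3
```

{"fn": "send_rows", "kwargs": {"targets": "0 0 2 0 255; 0 0 4 0 255; 0 0 6 0 255; 0 0 8 0 255; 0 0 8 0 255", "newtons": 35}}

```text
time: 12.18
ee_pos: [0.5317, -0.1549, 0.1856]
tcp_rot: [177.5, -0.1, 166.9]
wrist_force: [-17.3, 2.4, 21.4]
opening: 0.0237
grasp_force: 56.5
```

{"fn": "send_rows", "kwargs": {"targets": "0 0 0 0 255; 0 0 0 0 255; 0 0 1 0 255; 0 0 2 0 255; 0 0 2 0 255", "newtons": 20}}

```text
time: 12.8
ee_pos: [0.5312, -0.1548, 0.1842]
tcp_rot: [177.5, -0.1, 166.9]
wrist_force: [-22.2, 2.3, 26.1]
opening: 0.0232
grasp_force: 57.7
```

Run:
```python
from h import *
o=bot.get_obs();print(o['ee_pos'],o['wrist_force'],o['torque'],o['grasp_force'])
a=camera('side')[190:310,280:400];b=camera('wrist')
cv2.imwrite('pics/v4.png',np.hstack([cv2.resize(a,(400,400),interpolation=cv2.INTER_CUBIC),cv2.copyMakeBorder(cv2.resize(b,(400,300)),0,100,0,0,0)]))
```

```text
[ 0.5312 -0.1548  0.1842] [-22.1823   2.2855  26.1272] [0.4255 3.5302 0.138 ] 57.65901267528534
```

View pics/v4.png

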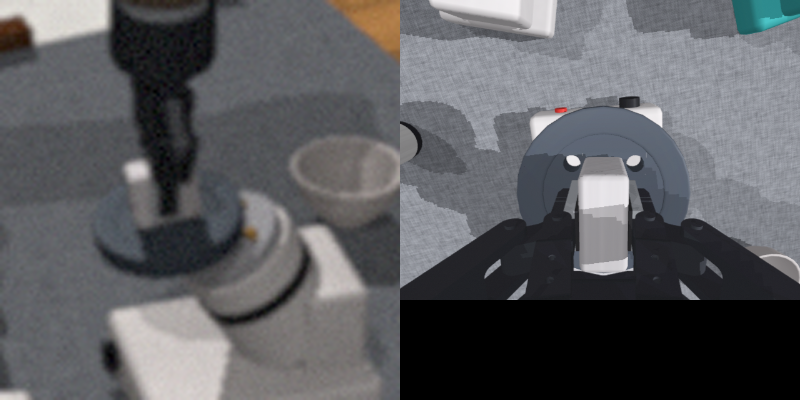

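It is pivoting (about 13° so far, forces moderate). I continue, backing towards the robot a little to relieve friction.

{"fn": "send_rows", "kwargs": {"targets": "2 0 2 0 255; 4 0 4 0 255; 5 0 6 0 255; 5 0 8 0 255; 5 0 8 0 255", "newtons": 20}}

```text
time: 13.52
ee_pos: [0.5267, -0.1532, 0.1745]
tcp_rot: [177.5, -0.2, 166.9]
wrist_force: [-15.4, 1.0, 16.5]
opening: 0.0229
grasp_force: 57.1
```

{"fn": "send_rows", "kwargs": {"targets": "0 0 2 0 255; 0 0 4 0 255; 0 0 5 0 255; 0 0 5 0 255"}}

```text
time: 14.02
ee_pos: [0.5255, -0.1527, 0.1696]
tcp_rot: [177.5, -0.3, 166.9]
wrist_force: [-23.0, 3.1, 20.0]
opening: 0.0236
grasp_force: 57.7
```

Run:
```python
from h import *
o=bot.get_obs();print(o['ee_pos'],o['wrist_force'],o['torque'],o['grasp_force'])
a=camera('side')[190:310,280:400];b=camera('wrist')
cv2.imwrite('pics/v5.png',np.hstack([cv2.resize(a,(400,400),interpolation=cv2.INTER_CUBIC),cv2.copyMakeBorder(cv2.resize(b,(400,300)),0,100,0,0,0)]))
```

```text
[ 0.5255 -0.1527  0.1696] [-22.9929   3.0586  20.0389] [0.5491 3.8387 0.086 ] 57.66893148422241
```

View pics/v5.png

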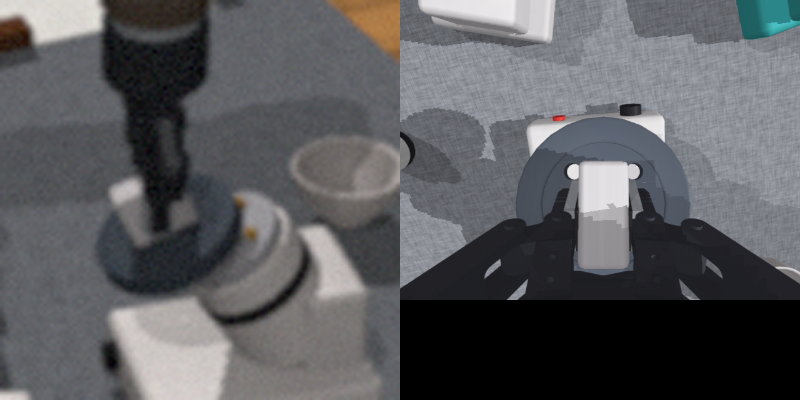

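Now tilted about 23° by the hole positions (278,275) and (374,275) in the full wrist picture. I press a little more and measure by code.

```bash
cat > tilt.py <<'E'
from h import *
from scipy.optimize import brentq
o=bot.get_obs();im=camera('wrist');h=cv2.cvtColor(im,cv2.COLOR_BGR2HSV)
m=cv2.inRange(h[200:330],(0,0,150),(180,60,255))
k,l,st,ce=cv2.connectedComponentsWithStats(m)
K,C=pose('wrist',np.eye(4))
print(o['time'],o['ee_pos'],o['tcp_rot'],o['wrist_force'],o['torque'],o['opening'])
for i in range(1,k):
    if 40<st[i,4]<900 and 240<ce[i][0]<410:
        u,v=(st[i,:2]+st[i,2:4]/2.)+[0,200]
        c,d=ray('wrist',(325.16,v),np.eye(4))
        f=lambda s:np.hypot((c+s*d)[0],(c+s*d)[2]+.0187)-.035
        try:
            p=c+brentq(f,.1,.172)*d;print((u,v),st[i,2:5],'tilt',34.9-np.degrees(np.arctan2(p[0],p[2]+.0187)))
        except ValueError: print((u,v),st[i],'no root')
E
python3 tilt.py
```

```text
14.125 [ 0.5255 -0.1527  0.1695] [177.4527  -0.3366 166.9235] [-23.4193   2.5109  19.4742] [0.563  3.9195 0.1549] 0.023518120112294396
```

{"fn": "send_rows", "kwargs": {"targets": "0 0 1.5 0 255; 0 0 3 0 255; 0 0 3 0 255"}}

```text
time: 14.55
ee_pos: [0.525, -0.1525, 0.1664]
tcp_rot: [177.5, -0.4, 166.9]
wrist_force: [-26.3, 4.0, 19.3]
opening: 0.0229
grasp_force: 58.0
```

```bash
python3 tilt.py
```

```text
14.55 [ 0.525  -0.1525  0.1664] [177.4523  -0.4031 166.9213] [-26.3412   3.9554  19.3375] [0.6586 4.3579 0.121 ] 0.022928692117924462
(np.float64(401.0), np.float64(216.5)) [376   0  50  33 707] no root
```

```bash
cat > tilt.py <<'E'
from h import *
from scipy.optimize import minimize_scalar
def tilt(im):
    g=cv2.cvtColor(im,cv2.COLOR_BGR2GRAY)
    for x0,x1 in((256,292),(360,394)):
        w=(g[225:310,x0:x1]>150).astype(np.uint8);k,l,st,ce=cv2.connectedComponentsWithStats(w)
        for i in range(1,k):
            if st[i,4]>40:
                v=st[i,1]+st[i,3]/2+225;c,d=ray('wrist',(325.16,v),np.eye(4))
                s=minimize_scalar(lambda s:abs(np.hypot((c+s*d)[0],(c+s*d)[2]+.0187)-.035),bounds=(.12,.178),method='bounded').x
                p=c+s*d;print(st[i]+[x0,225,0,0,0],'tilt',round(34.9-np.degrees(np.arctan2(p[0],p[2]+.0187)),1))
if __name__=='__main__':
    o=bot.get_obs();print(o['time'],o['ee_pos'],o['tcp_rot'],o['wrist_force'],o['torque'],o['opening'])
    im=camera('wrist');cv2.imwrite(f"pics/t{o['time']}.png",im);tilt(im)
E
python3 tilt.py
```

```text
14.6 [ 0.525  -0.1525  0.1664] [177.452   -0.4028 166.9227] [-25.7803   3.7491  19.8534] [0.6439 4.3683 0.1803] 0.02309280378076838
[268 255  24  55 620] tilt 28.2
[360 255  24  55 644] tilt 28.2
```

```bash
sed -i 's/(256,292),(360,394)/(256,283),(368,394)/' tilt.py
python3 - <<'E'
from tilt import *
im=cv2.imread('pics/t14.6.png');tilt(im)
cv2.imwrite('pics/v6.png',cv2.resize(im[180:330,225:425],(800,600)))
E
```

```text
[268 267  15  23 291] tilt 25.0
[368 266  16  23 295] tilt 24.2
```

View pics/v6.png

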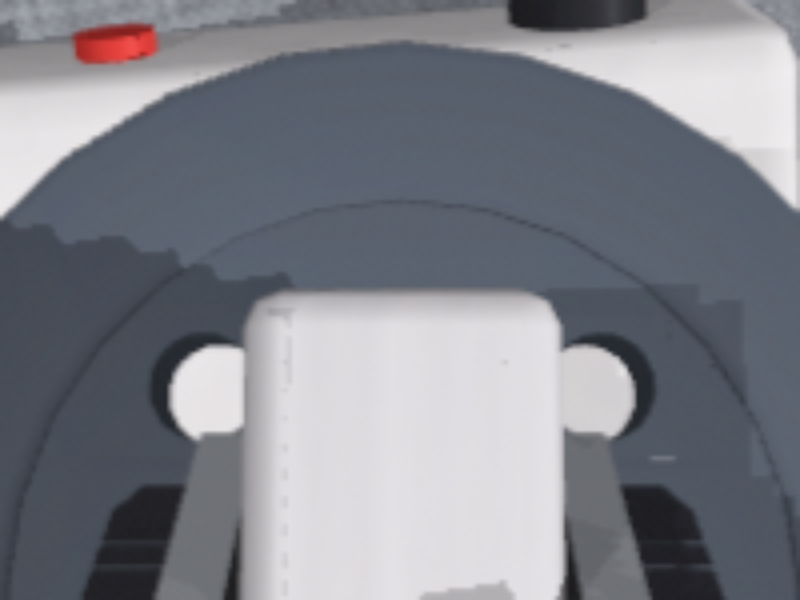

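The picture shows the disc tilted about 24.5° (hole centre row ≈277, rim top row ≈191). A few more millimetres are needed.

{"fn": "send_rows", "kwargs": {"targets": "1 0 1.5 0 255; 2 0 3 0 255; 2 0 4.5 0 255; 2 0 4.5 0 255"}}

```text
time: 15.15
ee_pos: [0.5243, -0.1521, 0.1619]
tcp_rot: [177.5, -0.3, 166.9]
wrist_force: [-18.8, 1.6, 16.4]
opening: 0.0232
grasp_force: 57.7
```

```bash
python3 tilt.py
```

```text
15.15 [ 0.5243 -0.1521  0.1619] [177.4541  -0.2677 166.928 ] [-18.7893   1.5989  16.4177] [0.3442 3.1353 0.0611] 0.023223609037663673
[268 273  15  21 231] tilt 29.0
[368 273  16  21 230] tilt 29.0
```

{"fn": "send_rows", "kwargs": {"targets": "2 0 -4 0 255; 5 0 -8 0 255; 8 0 -14 0 255; 8 0 -14 0 255; 8 0 -14 0 255", "newtons": 50}}

```text
time: 15.82
ee_pos: [0.5182, -0.1509, 0.1727]
tcp_rot: [177.4, -0.3, 167.0]
wrist_force: [-0.3, 0.0, -5.0]
opening: 0.0234
grasp_force: 54.6
```

```bash
cat > solve.py <<'E'
from tilt import *
from scipy.optimize import least_squares
# solve bar-in-hand: tilt th, pivot height h above underside, x-offset a (disc origin along tool x at th=0)
def pt(th,h,a,X,H):   # X toward tool +x (disc front), H height above underside -> tool coords (y=0), pivot at grasp point
    x=a+X;z=h-H;return np.array([x*np.cos(th)-z*np.sin(th),0,x*np.sin(th)+z*np.cos(th)-.0187])
o=bot.get_obs();print(o['time'],o['ee_pos'],o['tcp_rot'],o['wrist_force'],o['opening'])
im=camera('wrist');cv2.imwrite(f"pics/s{o['time']}.png",im);tilt(im)
g=cv2.cvtColor(im,cv2.COLOR_BGR2GRAY).astype(int);h=cv2.cvtColor(im,cv2.COLOR_BGR2HSV)
col=g[150:300,318:332].mean(1);print('col',[(150+i,int(col[i])) for i in range(0,150,4)])
E
python3 solve.py
```

```text
15.825 [ 0.5182 -0.1509  0.1727] [177.3966  -0.2615 166.9567] [-0.302   0.0139 -5.0136] 0.02343909228178669
[268 272  15  22 237] tilt 28.6
[368 272  16  21 242] tilt 28.2
col [(150, 151), (154, 147), (158, 149), (162, 145), (166, 146), (170, 142), (174, 149), (178, 107), (182, 104), (186, 106), (190, 105), (194, 137), (198, 87), (202, 90), (206, 90), (210, 90), (214, 91), (218, 91), (222, 92), (226, 93), (230, 94), (234, 83), (238, 90), (242, 90), (246, 94), (250, 186), (254, 216), (258, 217), (262, 218), (266, 218), (270, 218), (274, 219), (278, 219), (282, 219), (286, 219), (290, 219), (294, 219), (298, 220)]
```

Run:
```python
from h import *
from scipy.optimize import least_squares
def pt(th,h,a,X,H):
    x=a+X;z=h-H;return np.array([x*np.cos(th)-z*np.sin(th),0,x*np.sin(th)+z*np.cos(th)-.0187])
row=lambda p:proj('wrist',p,np.eye(4))[1]
def rows(q):
    th,h,a=np.radians(q[0]),q[1],q[2]
    return np.array([row(pt(th,h,a,.056,.018)),row(pt(th,h,a,.02,.017)),row(pt(th,h,a,.025,.062)),row(pt(th,h,a,.025,.017))])
for obs in([158.,248,256],[190.7,277,253],[196.,282,249]):
    r=rows([obs and (0 if obs[0]==158 else 28),.0457,0]);print(obs,r)
    for e in(2,3):
        f=lambda q:np.r_[rows(q)[[0,1,e]]-obs,(q[1]-.0457)/.003*.5,q[2]/.002*.5]
        print(' edge',e,least_squares(f,[20,.0457,0],x_scale=[10,.005,.005]).x, 'noedge',least_squares(lambda q:f(q)[[0,1,3,4]],[20,.0457,0],x_scale=[10,.005,.005]).x)
```

```text
[158.0, 248, 256] [158.4977 251.2637 288.3753 239.0614]
 edge 2 [9.9773 0.0485 0.0048] noedge [-0.2079  0.0501 -0.0004]
 edge 3 [-23.9307   0.0281   0.0064] noedge [-0.2079  0.0501 -0.0004]
[190.7, 277, 253] [197.7317 282.2935 255.8777 270.2406]
 edge 2 [26.0843  0.0438  0.0011] noedge [23.7999  0.0457  0.    ]
 edge 3 [32.6253  0.0435  0.0067] noedge [23.7999  0.0457  0.    ]
[196.0, 282, 249] [197.7317 282.2935 255.8777 270.2406]
 edge 2 [30.0981  0.0411  0.0009] noedge [26.1656  0.0448 -0.0008]
 edge 3 [40.7849  0.0378  0.0093] noedge [26.1656  0.0448 -0.0008]
```

Fitting the rim, hole and bar rows gives a tilt of about 30° with the bar slipped ~4.5 mm up in the grip. I move up-slope over the spigot, then check.

{"fn": "send_rows", "kwargs": {"targets": "-8 0 -5 0 255; -16 0 -10 0 255; -24 1 -14 0 255; -31 1 -18 0 255; -33 1.5 -14 0 255; -35 1.5 -10 0 255; -35 1.5 -10 0 255; -35 1.5 -10 0 255"}}

```text
time: 16.88
ee_pos: [0.5523, -0.1578, 0.1828]
tcp_rot: [177.4, -0.3, 167.0]
wrist_force: [0.1, -1.0, -4.8]
opening: 0.0235
grasp_force: 54.6
```

Run:
```python
from h import *
o=bot.get_obs();T=tool(o);print(o['ee_pos'],o['tcp_rot'],o['wrist_force'])
O=T[:3,3]+T[:3,:3]@np.array([-.0196,0,.036-.0187]);print('O',O)
seat=np.array([.5808,-.1629,.15]);n=np.array([-.4958,.0635,.8661]);x=np.array([.839,-.221,.497]);y=np.cross(n,x)
d=O-seat;print('rel n,x,y mm',1000*np.array([d@n,d@x,d@y]))
a=camera('side')[215:305,290:410];b=camera('top')[190:280,340:460]
cv2.imwrite('pics/v7.png',np.hstack([cv2.resize(q,(400,300),interpolation=cv2.INTER_CUBIC) for q in(a,b)]))
```

```text
[ 0.5523 -0.1578  0.1828] [177.397   -0.2651 166.9557] [ 0.1328 -1.0379 -4.8083]
O [ 0.5715 -0.1614  0.1654]
rel n,x,y mm [18.0421 -0.4557  0.244 ]
```

View pics/v7.png

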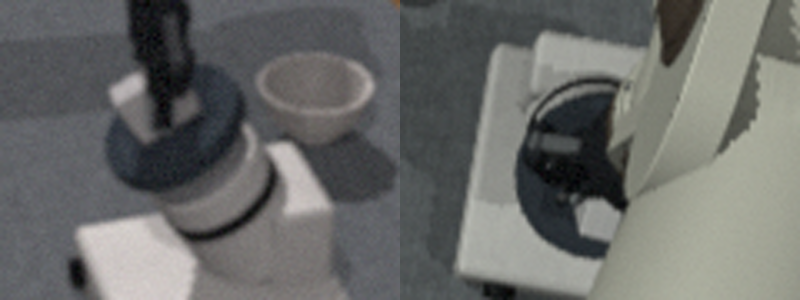

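The disc hangs parallel to the plate and concentric with it. Inserting along the spindle axis, watching force.

{"fn": "send_rows", "kwargs": {"targets": "-0.5 0 1 0 255; -1 0 2 0 255; -1.8 0 3 0 255; -2.3 0 4 0 255; -3 0 5 0 255; -3 0 5 0 255"}}

```text
time: 17.73
ee_pos: [0.5555, -0.1583, 0.1777]
tcp_rot: [177.4, -0.3, 167.0]
wrist_force: [-0.5, -1.0, -4.5]
opening: 0.0235
grasp_force: 54.6
```

{"fn": "send_rows", "kwargs": {"targets": "-0.6 0 1 0 255; -1.2 0 2 0 255; -1.7 0 3 0 255; -2 0 3.5 0 255; -2 0 3.5 0 255"}}

```text
time: 18.35
ee_pos: [0.5574, -0.1586, 0.1743]
tcp_rot: [177.4, -0.3, 167.0]
wrist_force: [-0.1, 0.0, -5.3]
opening: 0.0234
grasp_force: 54.6
```

{"fn": "send_rows", "kwargs": {"targets": "-0.6 0 1 0 255; -1.2 0 2 0 255; -1.7 0 3 0 255; -2 0 3.5 0 255; -2 0 3.5 0 255"}}

```text
time: 18.98
ee_pos: [0.5594, -0.1588, 0.1707]
tcp_rot: [177.4, -0.3, 167.0]
wrist_force: [-0.1, 0.4, -4.8]
opening: 0.0236
grasp_force: 54.6
```

{"fn": "send_rows", "kwargs": {"targets": "-0.6 0 1 0 255; -1.2 0 2 0 255; -1.7 0 3 0 255; -1.7 0 3 0 255"}}

```text
time: 19.48
ee_pos: [0.5611, -0.1591, 0.1677]
tcp_rot: [177.4, -0.3, 167.0]
wrist_force: [-0.3, -0.2, -5.9]
opening: 0.0233
grasp_force: 54.6
```

{"fn": "send_rows", "kwargs": {"targets": "-0.5 0 0.8 0 255; -0.9 0 1.6 0 255; -1.4 0 2.4 0 255; -1.7 0 3 0 255; -1.7 0 3 0 255"}}

```text
time: 20.1
ee_pos: [0.5619, -0.1591, 0.1672]
tcp_rot: [177.4, -0.2, 167.0]
wrist_force: [-11.5, 3.3, 13.6]
opening: 0.0231
grasp_force: 57.2
```

Contact at predicted plate height (force along the spindle axis). Relax the push, then release and back away.

{"fn": "send_rows", "kwargs": {"targets": "0.5 0 -1.5 0 255; 0.5 0 -1.5 0 255; 0.5 0 -1.5 0 185; 0.5 0 -1.5 0 150; 0.5 0 -1.5 0 80; 0.5 0 -1.5 0 0; 0.5 0 -1.5 0 0; 0.5 0 -1.5 0 0; 0.5 0 -1.5 0 0"}}

```text
time: 21.22
ee_pos: [0.5623, -0.1593, 0.1663]
tcp_rot: [177.4, -0.3, 167.0]
wrist_force: [-0.4, 0.2, -0.3]
opening: 0.0852
grasp_force: 0.0
```

{"fn": "send_rows", "kwargs": {"targets": "0 0 -10 0 0; 0 0 -30 0 0; 0 0 -60 0 0; 0 0 -90 0 0; 0 0 -120 0 0; 0 0 -120 0 0; 0 0 -120 0 0"}}

```text
time: 22.1
ee_pos: [0.5616, -0.1647, 0.2858]
tcp_rot: [177.4, -0.3, 167.0]
wrist_force: [0.2, -0.4, -0.9]
opening: 0.085
grasp_force: 0.0
```

Run:
```python
from h import *
o=bot.get_obs();T=tool(o);print(o['time'],o['ee_pos'],o['wrist_force'],o['grasp_force'])
im=camera('wrist');cv2.imwrite('pics/end.png',im)
seat=np.array([.5808,-.1629,.15]);n=np.array([-.4958,.0635,.8661]);x=np.array([.839,-.221,.497]);y=np.cross(n,x)
g=cv2.cvtColor(im,cv2.COLOR_BGR2HSV)
m=cv2.inRange(g,(95,20,20),(125,160,125));k,l,st,ce=cv2.connectedComponentsWithStats(m)
i=1+np.argmax(st[1:,4]);print('disc blob',st[i],ce[i])
# predicted rim & bar outlines for home (0 mm) and riding on studs (8 mm)
for hgt in(0,.008):
    t=np.linspace(0,2*np.pi,73);rim=np.array([proj('wrist',seat+n*(hgt+.018)+.056*(np.cos(a)*x+np.sin(a)*y),T) for a in t])
    bar=[proj('wrist',seat+n*(hgt+.062)+sx*.025*x+sy*.012*y,T) for sx,sy in((-1,-1),(-1,1),(1,1),(1,-1))]
    print(hgt,'rim bbox',rim.min(0),rim.max(0),'bar',np.round(bar,0).tolist())
w=cv2.inRange(g,(0,0,150),(180,60,255));k,l,st,ce=cv2.connectedComponentsWithStats(w)
for i in range(1,k):
    if st[i,4]>500:print('white',st[i],ce[i])
b=cv2.inRange(g,(8,90,60),(28,255,255));k,l,st,ce=cv2.connectedComponentsWithStats(b)
for i in range(1,k):
    if st[i,4]>15:print('brass',st[i],ce[i])
```

```text
22.1 [ 0.5616 -0.1647  0.2858] [ 0.228  -0.3573 -0.922 ] 0.0
disc blob [    0   298   640   182 46106] [327.0261 425.5695]
0 rim bbox [241.1766 158.6907] [409.9575 323.9583] bar [[304.0, 179.0], [346.0, 179.0], [346.0, 265.0], [302.0, 265.0]]
0.008 rim bbox [238.5966 153.9968] [412.2833 323.826 ] bar [[303.0, 174.0], [346.0, 174.0], [347.0, 263.0], [301.0, 263.0]]
white [ 168    0   98   35 1427] [237.0196  11.6363]
white [ 233  120  165   96 7505] [313.7258 150.2273]
white [ 36 141  54  58 882] [ 70.424  160.5952]
white [ 305  176   43   94 3530] [326.1337 218.9238]
white [ 271  278  129   64 2687] [332.3584 320.6889]
brass [291 206  11   7  55] [295.8727 209.1636]
brass [349 206  10   7  55] [353.7818 209.0545]
brass [290 263  12   9  82] [295.3049 267.061 ]
brass [349 263  11   9  81] [354.3951 267.0864]
brass [546 468  38  12 300] [562.3833 475.0167]
```

Run:
```python
import cv2,numpy as np
g=cv2.cvtColor(cv2.imread('pics/end.png'),cv2.COLOR_BGR2GRAY).astype(int)
print([(r,int(g[r,318:332].mean())) for r in range(146,178,2)])
print([(c,int(g[228:234,c].mean())) for c in range(228,256,2)]);print([(c,int(g[228:234,c].mean())) for c in range(396,424,2)])
```

```text
[(146, 216), (148, 216), (150, 216), (152, 216), (154, 216), (156, 151), (158, 82), (160, 82), (162, 82), (164, 83), (166, 84), (168, 84), (170, 84), (172, 84), (174, 84), (176, 160)]
[(228, 98), (230, 95), (232, 95), (234, 95), (236, 96), (238, 96), (240, 94), (242, 70), (244, 63), (246, 63), (248, 63), (250, 62), (252, 63), (254, 62)]
[(396, 85), (398, 84), (400, 85), (402, 84), (404, 84), (406, 85), (408, 97), (410, 109), (412, 121), (414, 124), (416, 121), (418, 122), (420, 115), (422, 123)]
```

The rim spans columns 241–408, against 241–410 predicted for home and 239–412 for riding on the studs. Brass shows in all four holes, so the disc is seated.

```bash
python3 -c "
from workcell import ticket
print(ticket.job_done())"
```

```text
the job is handed in; nothing more can be done
None
```

The grinding disc is on the large white mill's spindle with a stud showing in each of its four holes; by wrist-camera measurement it sits flush on the plate. It is released, the arm is clear, and the job is handed in at about 22 s (no verdict was returned).

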